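# Present the carbon strip stub to the inspection camera

### The arm

A 7-joint arm with a two-finger parallel gripper is mounted at the origin on the work surface. World frame = base frame: x ahead of the robot, y to its left, z up, the work surface at z = 0. Lengths are in mm, angles in rad, forces in N, time in s.
With the tool pointing down it reaches from about 425 to 950 mm from the base axis. Payload 4.7 kg.
Tool frame: the origin (TCP) lies midway between the tips of the shut fingers; the grasp point (between the pads) lies 19 mm behind it; z points along the fingers, y is the direction in which the jaws open and shut (so a half turn about z gives the same grasp; the last joint's range is limited). The gripper opens to 85 mm and grips with 20 to 120 N. Pads are 22 mm wide; open, the fingers measure 114 mm over their backs; the gripper's body (76 mm by 85 mm) begins 54 mm behind the grasp point. The pads swing forward as they close: fully open they stand 13 mm farther back than shut.
Start: joints at [-1.223, 0.469, -0.049, 1.532, 0.024, 1.141, -0.082], TCP at [248.326, 627.681, 231.335] pointing down, gripper open.
Joint ranges: [-2.59, 2.59], [-0.33, 1.99], [-1.39, 1.29], [0.1, 2.45], [-1.04, 4.18], [0.21, 1.99], [-2.66, 2.66]. Speed limits (rad/s): [2.57, 2.57, 3.14, 3.14, 3.14, 3.14, 3.14].

### API

Orientations are given as a unit quaternion [x, y, z, w].
In Python, from cell import move_to, movel, move_j, release, close_gripper, dwell, inverse_kinematics, grab_frame, PlanningError, job_done, get_time_s, get_joint_pos, get_qd, get_joint_torque, get_tcp_pos, get_tcp_rot, get_contact_force, get_moment, get_width gives the robot as it stands. Calls block until the motion is done:
- move_to(position, orientation): joint-space move of the TCP to a pose.
- movel(position, attitude=None, v=150): straight line of the TCP; attitude=None keeps the orientation; v is the mean speed in mm/s.
- move_j(angles): joint-space move.
- release() and close_gripper(effort=None): open the fingers fully, or close them until they stop; effort is the grip in N (None keeps the last).
- dwell(seconds).
- inverse_kinematics(position, orientation): joint angles nearest the present ones, or None.
- grab_frame(name): name is "side" or "top" or "wrist"; returns a dict with "pixels" (384x512x3 uint8, blue, green, red), "fx", "fy", "cx", "cy" (pixels), "eye" and "orientation" of the camera in the world. Camera axes: x right, y up, looking along -z (the intrinsics and any distortion apply to the point x, -y, -z); pixel columns grow to the right and rows downward; lengths in mm; the calibration is good to about 2 mm. The wrist camera is an equidistant fisheye: a pixel r from the principal point sees the ray r / f radians off the axis. A picture is of the moment at which its call begins. There is no depth.
A pose or a line that the arm cannot do raises PlanningError and nothing moves.
- job_done(): hands the job in, once; it reports no verdict.
Readings, each from a call of its own:
- get_time_s(): time.
- get_joint_pos(): joint angles.
- get_qd(): joint speeds.
- get_joint_torque(): joint torques, N m.
- get_tcp_pos(): TCP position.
- get_tcp_rot(): TCP orientation.
- get_contact_force(): force on the tool from outside, world axes, zero at the start.
- get_moment(): the same for the moment, N m.
- get_width(): finger opening in mm.
Only numpy, scipy, OpenCV 4.12 (cv2) and the standard library are available. Lean on these libraries where they do the work, as an engineer would, in place of code of your own. Each camera call takes 0.05 s, during which the arm holds its last target. There are 200 camera calls.

### The job

Slide the round lamp across the bench, without lifting it, until it stands wholly inside the yellow ring under the inspection camera. Then lift the carbon stub out of the aluminium carrier and hold it in the air with its middle 20 cm above the bench, straight over the centre of the ring, pointing its yellow-banded end straight at the lens (so that end is tipped up 25 degrees) with the stub's scratched worn face still upward. Finish still holding it there motionless, touching neither camera nor stand and leaving the square, bushing and spanner where they lie.

Things in the scene. Friction and masses are not known exactly. Their poses are not given: they have to be found in the camera images.
- lamp_center (a point): Centre (half-way up, 20 mm above the bench as it stands) of the loose battery lamp: a solid aluminium disc 100 mm in diameter and 40 mm high with a white top, about 0.5 kg, standing on the bench. It has no preferred yaw.
- lamp: The same lamp; origin at the centre of its underside, z up.
- ring (a point): Centre of the yellow painted ring on the bench (inner diameter 136 mm, outer 148 mm, dark disc inside, flat), at bench height. Axes of the camera stand: x level, pointing from the ring towards the camera's column; z up.
- focus (a point): The point in the air where the stub's centre must be held: 200 mm straight above the ring's centre and 150 mm in front of the lens. Its x axis is the line of sight and points from here to the lens, 25 degrees (0.436 rad) above level; its y axis is level; its z axis is up, leaning 25 degrees back, away from the lens. The stub is presented with its own x, y, z axes along these.
- lens (a point): Centre of the lens front of the blue and black inspection camera, a 42 mm wide tube, 263 mm above the bench and 136 mm horizontally from the ring's centre; same axes as focus. The camera body extends 90 mm behind it.
- stand: The fixed camera stand, with the camera it carries. Origin at the ring's centre; its 90 x 120 x 18 mm foot (from 176 to 266 mm) and 24 mm thick column (at 231 mm) stand along its +x.
- stub_center (a point): Centre (half-way along, across and up) of the loose carbon strip stub, a near-black bar 110 mm long (x) x 32 mm wide (y) x 34 mm high (z), about 0.22 kg. x points to the yellow-banded end, z to the scratched worn face. It starts lying level in the carrier's channel, worn face up, its underside 70 mm and its top 104 mm above the bench; gripped across its width.
- banded_end (a point): Centre of the stub's yellow-banded end face, 55 mm along x from the stub's centre; the band is 14 mm wide.
- stub: The same stub; origin at the centre of its underside, same axes.
- clamp: The fixed cast-iron bench clamp with the aluminium shoe carrier it grips; origin on the bench under the middle of the carrier. The carrier's open-ended channel runs along x: 150 mm long, floor 70 mm above the bench, 36 mm wide inside, 50 mm outside, side lips 8 mm high (top 78 mm above the bench), so the stub stands 26 mm proud of them. Nothing of clamp or carrier is higher. The brass wing screw sticks out to +y, to 105 mm from the origin, no higher than 56 mm.
- square: Steel angle square lying flat, to be left alone: 100 x 20 x 16 mm stock along y, centred on the origin, and a 5 mm thick blade reaching 135 mm to +x.
- bushing: Standing bronze bushing, to be left alone: 42 mm outside diameter, 38 mm high; origin at the centre of its underside.
- spanner: Steel spanner 150 mm long lying flat along its x, to be left alone.
Not all that is in view belongs to the job. What is meant by the clamp is not blue, and is the smaller of those in its own colour.

How it is judged (in metres and radians):
On the way, in this order (a step that is already met when the one before it is completed fails the run):
1. the lamp stands still on the bench, wholly inside the yellow ring (horizontal distance between lamp_center and ring below 0.018 m and height (world z) of lamp_center below 0.03 m and linear speed of lamp below 0.02 m/s), for 0.3 s.
2. the stub is lifted clear of the carrier in the fingers (height (world z) of stub_center above 0.12 m and contact force between stub and the fingers above 1 N and contact force between stub and clamp below 0.1 N), for 0.2 s.
At the end, for the whole second after the job is handed in: The lamp stands still on the bench wholly inside the yellow ring (centres within 18 mm); the stub, worn face up, is held still in the fingers alone, its centre within 25 mm of the focus point 200 mm above the ring's centre, its axes within 0.2 rad of the focus axes, banded end towards the lens (all of step 1 and distance between stub_center and focus below 0.025 m and angle between the x axis of stub_center and the x axis of focus, either way round below 0.2 rad and angle between the y axis of stub_center and the y axis of focus, either way round below 0.2 rad and x of banded_end in the frame of focus above 0.02 m and angle between stub_center's own z axis and vertical below 0.8 rad and linear speed of stub below 0.03 m/s and angular speed of stub below 0.2 rad/s and contact force between stub and the fingers above 1 N and contact force between stub and clamp below 0.1 N and contact force between stub and stand below 0.1 N and contact force between stub and lamp below 0.1 N); the arm keeps its last pose, push and grip.
It fails at once if the lamp is lifted off the bench by more than 15 mm (height (world z) of lamp_center above 0.035 m).
It fails at once if the camera or its stand is touched with more than 2 N (contact force between anything else and stand above 2 N).
It fails at once if the square is moved more than 20 mm (distance of square from where it was at the start of the episode above 0.02 m).
It fails at once if the bushing is moved more than 20 mm (distance of bushing from where it was at the start of the episode above 0.02 m).
It fails at once if the spanner is moved more than 20 mm (distance of spanner from where it was at the start of the episode above 0.02 m).
It also fails if it takes over 62 s, if anything falls off the work surface, if the arm or the gripper's body presses on something with over 40 N, if the wrist force passes 120 N, or if a joint passes its speed limit or range.

## Working session

There is one attempt and no reset: what is moved stays moved. The work goes in short steps, each a Python script; the robot and the scene stay as the last script left them, time stands still between calls to the robot, and variables do not carry over. Pictures are saved under pics/ and viewed, about 8 in all and at most 12, crops included, and the job is handed in when it is done.

```bash
mkdir -p pics; cat > h.py <<'E'
import numpy as np, cv2, pickle
from scipy.spatial.transform import Rotation as R
def ray(f,u,v,fish=False):
    a=(u-f["cx"])/f["fx"]; b=(v-f["cy"])/f["fy"]
    if fish:
        r=np.hypot(a,b); s=np.sin(r)/r if r>1e-9 else 1; d=np.array([a*s,-b*s,-np.cos(r)])
    else: d=np.array([a,-b,-1.])
    return np.array(f["eye"]),R.from_quat(f["orientation"]).apply(d)
def onz(f,u,v,z,fish=False):
    o,d=ray(f,u,v,fish); return (o+d*(z-o[2])/d[2]).round(1)
def proj(f,p):
    c=R.from_quat(f["orientation"]).inv().apply(np.array(p,float)-np.array(f["eye"]))
    return f["cx"]+f["fx"]*c[0]/-c[2], f["cy"]-f["fy"]*c[1]/-c[2]
E
python3 - <<'E'
from cell import *
import pickle,cv2
for n in("top","side","wrist"):
    f=grab_frame(n); pickle.dump(f,open(n+".pkl","wb")); cv2.imwrite(f"pics/{n}0.png",f["pixels"]); print(n,{k:v for k,v in f.items() if k!="pixels"})
t=cv2.imread("pics/top0.png");cv2.imwrite("pics/top0b.png",cv2.resize(t,(800,600),interpolation=cv2.INTER_CUBIC))
t=cv2.imread("pics/side0.png");cv2.imwrite("pics/side0b.png",cv2.resize(t,(800,600),interpolation=cv2.INTER_CUBIC))
print(get_time_s(),get_tcp_rot(),get_width())
E
```

```text
top {'fx': 429.3417249607513, 'fy': 429.3417249607513, 'cx': 255.31362661254857, 'cy': 192.20277927043543, 'eye': array([ 349.53464777,   48.47290159, 1492.54441775]), 'orientation': array([ 0.04205933, -0.03714142, -0.7004248 ,  0.71151713])}
side {'fx': 410.56565802745325, 'fy': 410.56565802745325, 'cx': 254.00516358980764, 'cy': 192.21880467036826, 'eye': array([  69.31135038, -952.88763289,  920.48230962]), 'orientation': array([ 0.45932726, -0.09486903, -0.16371135,  0.86788071])}
wrist {'fx': 297.3186396354542, 'fy': 297.3186396354542, 'cx': 254.94250057681168, 'cy': 189.5232362860898, 'eye': array([188.3485258 , 652.22060333, 373.25246611]), 'orientation': array([-0.10923313, -0.0722285 ,  0.5564547 ,  0.82049335])}
0.15 [ 1.87293747e-01  9.82303679e-01 -7.21426171e-04 -1.19563980e-04] 85.573691653736
```

View pics/top0b.png

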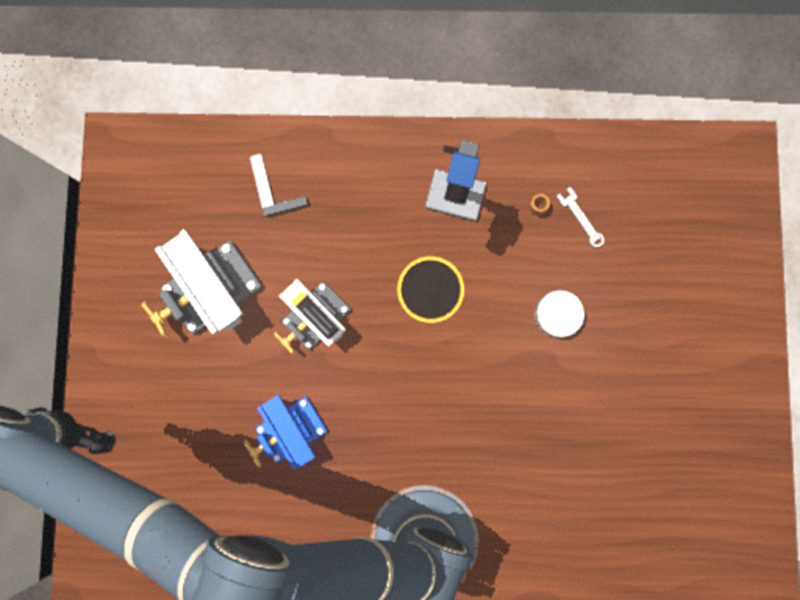

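View pics/side0b.png

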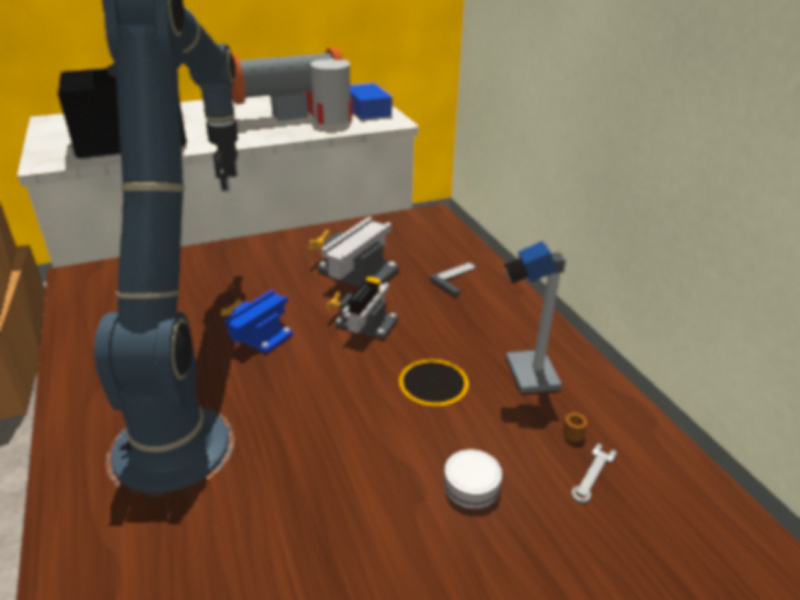

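The top view shows the ring at (431,289), the lamp at (560,314), the camera foot at (455,195) and the stub in the small grey clamp at (316,314), with its yellow band at (300,298). Next I measure these with masks.

```bash
cat > m.py <<'E'
from h import *
f=pickle.load(open("top.pkl","rb")); im=f["pixels"]; hsv=cv2.cvtColor(im,cv2.COLOR_BGR2HSV)
def comps(m,box,amin=8):
    x0,y0,x1,y1=[int(b/1.5625) for b in box]; q=np.zeros_like(m); q[y0:y1,x0:x1]=m[y0:y1,x0:x1]
    return [c for c in cv2.findContours(q,cv2.RETR_EXTERNAL,cv2.CHAIN_APPROX_NONE)[0] if cv2.contourArea(c)>=amin]
yel=cv2.inRange(hsv,(20,120,120),(35,255,255)); wh=cv2.inRange(hsv,(0,0,170),(180,60,255)); dk=cv2.inRange(im,(0,0,0),(60,60,60))
blue=cv2.inRange(hsv,(100,120,60),(125,255,255)); grey=cv2.inRange(hsv,(0,0,90),(180,60,255))
for n,m,b,z in(("ring",yel,(380,240,480,340),0),("lamp",wh,(520,270,610,360),40),("band",yel,(280,280,320,312),104),("stub",dk,(280,280,350,345),104),("foot",grey,(415,160,495,228),18),("blue",blue,(440,130,490,195),280)):
    for c in comps(m,b):
        (u,v),(w,h),a=cv2.minAreaRect(c); P=[onz(f,*p,z)[:2] for p in cv2.boxPoints(((u,v),(w,h),a))]
        print(n,cv2.contourArea(c),(round(u,1),round(v,1)),onz(f,u,v,z)[:2],np.linalg.norm(P[0]-P[1]).round(),np.linalg.norm(P[1]-P[2]).round(),np.degrees(np.arctan2(*(P[1]-P[0])[::-1])).round(1),np.array(P).tolist())
E
python3 m.py; python3 -c "
import cv2;t=cv2.imread('pics/top0.png')[150:240,150:420];cv2.imwrite('pics/crop1.png',cv2.resize(t,None,fx=2.96,fy=2.96,interpolation=2))
t=cv2.imread('pics/top0.png')[85:235,170:330];cv2.imwrite('pics/crop1.png',cv2.resize(t,None,fx=4,fy=4,interpolation=2))"
```

```text
ring 1348.0 (275.0, 184.5) [545.6  -8.3] 148.0 145.0 -89.1 [[617.4, 66.5], [619.6, -81.5], [474.7, -82.3], [472.4, 64.1]]
lamp 683.5 (358.0, 200.5) [ 490.  -288.9] 102.0 99.0 -89.2 [[538.8, -238.4], [540.3, -340.4], [441.5, -338.9], [439.9, -237.7]]
band 22.0 (191.0, 191.0) [506.4 269. ] 28.0 9.0 -43.4 [[499.7, 281.8], [519.7, 262.9], [513.2, 256.2], [493.2, 275.1]]
foot 561.5 (291.2, 124.4) [757.1 -62.3] 93.0 121.0 -13.5 [[726.8, 7.4], [817.3, -14.4], [787.6, -132.2], [697.5, -109.7]]
blue 286.5 (295.8, 108.4) [732.5 -55.5] 59.0 47.0 -13.2 [[709.2, -25.8], [767.1, -39.4], [755.9, -85.3], [698.1, -71.5]]
```

View pics/crop1.png

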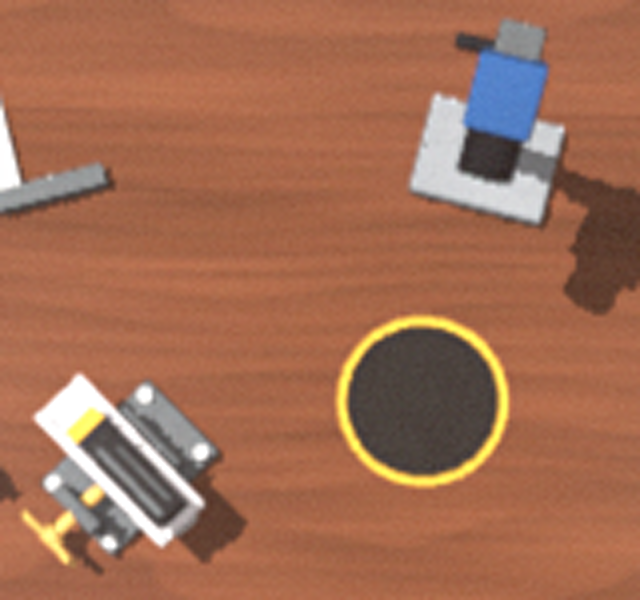

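```bash
cat > plan.py <<'E'
from h import *
f=pickle.load(open("top.pkl","rb"))
ring=np.array([545.6,-8.3]); lamp=np.array([490,-288.9]); d=(ring-lamp)/np.linalg.norm(ring-lamp)
def down(xdir):
    x=np.array([*xdir,0.])/np.linalg.norm(xdir); z=np.array([0,0,-1.]); return R.from_matrix(np.c_[x,np.cross(z,x),z])
yf=np.radians(-14.0)
F=R.from_euler("ZY",[yf,-np.radians(25)])   # focus axes
focus=np.array([*ring,200.])
A=onz(f,190.25,190,104);B=onz(f,213.5,213,104); sc=((A+B)/2)[:2]; ys=np.arctan2(*(A-B)[1::-1])
E
python3 - <<'E'
from plan import *
from cell import *
print("stub",sc,np.degrees(ys),np.linalg.norm(A-B), "lens",focus+F.apply([150,0,0]))
for s in(1,-1):
    q=down(s*d).as_quat(); st=lamp-d*110
    for p in([430,200,300],[430,-250,250],[*st,120],[*st,5],[*(ring-d*37),5]):
        r=inverse_kinematics(p,q); print("lamp",s,p,None if r is None else np.round(r,2))
    flip=R.from_matrix(np.diag([s,-s,-1.]))   # tool in stub frame
    g=R.from_euler("z",ys)*flip; e=F*flip
    for p,o in(([*sc,200],g),([*sc,79],g),(focus+e.apply([0,0,8]),e)):
        r=inverse_kinematics(p,o.as_quat()); print("stub",s,None if r is None else np.round(r,2))
E
```

```text
stub [472.8  232.65] 46.54815769897798 107.30726909207971 lens [677.50798587 -41.18835468 263.39273926]
lamp 1 [430, 200, 300] [-0.9   0.07  0.41  1.92 -0.03  1.16 -0.68]
lamp 1 [430, -250, 250] [-0.42  0.23  1.03  1.96 -0.23  1.07  0.51]
lamp 1 [np.float64(468.61952982283606), np.float64(-396.80215704518326), 120] [-0.09  0.75  1.11  1.83 -0.77  1.07  1.13]
lamp 1 [np.float64(468.61952982283606), np.float64(-396.80215704518326), 5] [ 0.02  0.85  0.91  1.89 -0.89  0.87  1.2 ]
lamp 1 [np.float64(538.4083873040449), np.float64(-44.59436191519802), 5] [-0.29  0.59  0.38  2.05 -0.39  0.58  0.17]
stub 1 [-0.92  0.27  0.46  1.94 -0.15  0.96 -1.15]
stub 1 [-0.86  0.44  0.42  2.04 -0.27  0.7  -1.03]
stub 1 [-0.64  0.14  0.55  2.2   0.19  0.42 -2.09]
lamp -1 [430, 200, 300] [-0.44  0.08 -0.08  1.89  0.01  1.17  2.41]
lamp -1 [430, -250, 250] [-0.49  0.26  1.13  1.96 -0.27  1.08 -2.58]
lamp -1 [np.float64(468.61952982283606), np.float64(-396.80215704518326), 120] [-0.09  0.75  1.11  1.83 -0.77  1.07 -2.01]
lamp -1 [np.float64(468.61952982283606), np.float64(-396.80215704518326), 5] [ 0.02  0.85  0.91  1.89 -0.89  0.87 -1.94]
lamp -1 [np.float64(538.4083873040449), np.float64(-44.59436191519802), 5] [ 0.82  0.94 -1.19  1.99  1.07  1.03  2.05]
stub -1 [-0.45  0.26 -0.1   1.92  0.03  0.96  1.81]
stub -1 [-0.41  0.43 -0.16  2.02  0.1   0.7   1.75]
stub -1 [-0.56  0.14  0.46  2.19  0.22  0.42  1.02]
```

```bash
python3 - <<'E'
from plan import *
from cell import *
q=down(d).as_quat(); st=lamp-d*110
movel([430,250,300],v=250)
move_to([430,0,300],q)
move_to([430,-250,250],q); move_to([*st,120],q)
movel([*st,5],v=150)
movel([*(lamp-d*50),5],v=60); print(get_time_s(),get_contact_force())
f=grab_frame("wrist"); cv2.imwrite("pics/w1.png",f["pixels"])
print(get_tcp_pos(),get_joint_pos())
E
```

```text
6.8667 [-0.40065245  1.18210923  0.66136924]
[ 480.05345208 -338.56872165    5.09014256] [ 0.07264018  0.70653788  0.65322046  1.94676301 -0.65045563  0.70881383
  0.92707716]
```

View pics/w1.png

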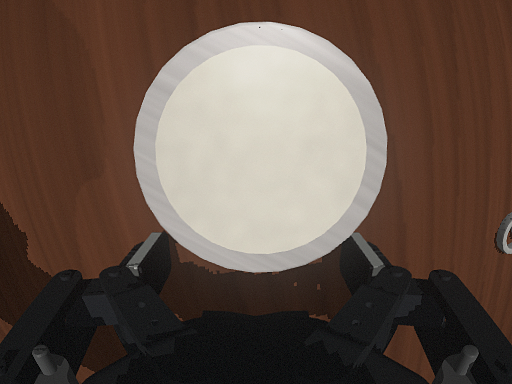

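The wrist view shows the lamp at (260,147), centred between the open fingers at (150,255) and (365,255). I push now, stop a little short, and measure.

```bash
cat > lampring.py <<'E'
from plan import *
from cell import *
def look(name):
    f=grab_frame("wrist"); im=f["pixels"]; cv2.imwrite(f"pics/{name}.png",im); h=cv2.cvtColor(im,cv2.COLOR_BGR2HSV)
    m=cv2.inRange(h,(0,0,140),(180,70,255)); c=max(cv2.findContours(m,cv2.RETR_EXTERNAL,cv2.CHAIN_APPROX_NONE)[0],key=cv2.contourArea)
    P=np.array([onz(f,*p,40,True)[:2] for p in c[:,0]],np.float32); print("lamp wrist",cv2.minEnclosingCircle(P))
    y=np.argwhere(cv2.inRange(h,(20,120,120),(35,255,255)))
    if len(y): 
        Q=np.array([onz(f,u,v,0,True)[:2] for v,u in y]); r=np.hypot(*(Q-ring).T); Q=Q[abs(r-71)<20]
        s=np.linalg.lstsq(np.c_[2*Q,np.ones(len(Q))],(Q**2).sum(1),rcond=None)[0]; print("ring wrist",s[:2],"r",np.sqrt(s[2]+s[:2]@s[:2]),len(Q))
    t=grab_frame("top"); cv2.imwrite(f"pics/{name}_top.png",t["pixels"])
E
python3 - <<'E'
from lampring import *
movel([*(ring-d*48),5],v=90); print(get_time_s(),get_tcp_pos(),get_contact_force())
look("w2")
E
```

```text
10.2667 [536.24463095 -55.50821095   4.99533681] [-0.06544535 -2.20783865  0.60664058]
lamp wrist ((544.3473510742188, -18.919092178344727), 49.361629486083984)
ring wrist [546.68229548  -7.51385087] r 71.52501297035717 5225
```

View pics/w2.png

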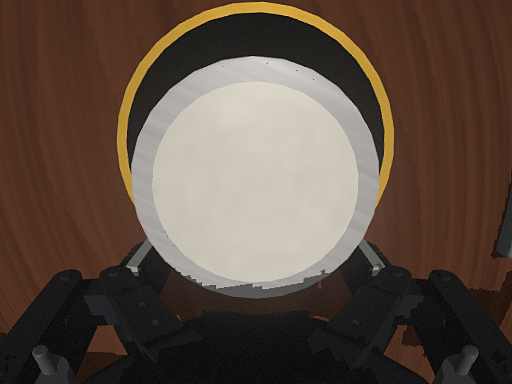

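The wrist view shows the lamp at (257,177) and the ring at (255,140). The lamp is about 11.5 mm short, measured radius 49.4 against the expected 50. I push the rest of the way, back off and check.

```bash
python3 - <<'E'
from lampring import *
movel([*(ring-d*36.5),5],v=30); dwell(.3)
movel([*(ring-d*75),5],v=60)
look("w3"); print(get_time_s())
movel([*(ring-d*110),5],v=120)
p=ring-d*110; movel([p[0]-20,p[1],120],v=150)
movel([420,-100,300],v=200)
# over the stub, camera side away from the banded end
g=R.from_euler("z",ys)*R.from_matrix(np.diag([-1,1,-1.]))
move_to([430,100,300],g.as_quat())
v=g.apply([1,0,0])
move_to([*sc,230],g.as_quat())
dwell(.2)
f=grab_frame("wrist"); pickle.dump(f,open("w4.pkl","wb")); cv2.imwrite("pics/w4.png",f["pixels"]); print(get_time_s(),get_joint_pos())
E
```

```text
lamp wrist ((546.8604125976562, -6.3994879722595215), 49.32796859741211)
ring wrist [546.87744775  -6.88194114] r 71.57909416555036 5865
12.0917
17.3667 [-1.27644118  0.30441907  0.92266715  1.92241578 -0.28186525  1.04702332
  2.1486424 ]
```

View pics/w4.png

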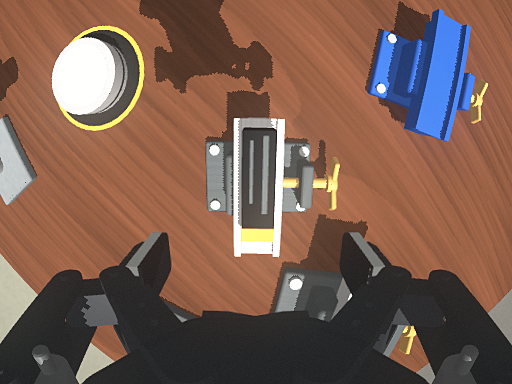

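```bash
python3 - <<'E'
from plan import *
f=pickle.load(open("w4.pkl","rb")); im=f["pixels"]; h=cv2.cvtColor(im,cv2.COLOR_BGR2HSV)
box=np.zeros(im.shape[:2],np.uint8); box[115:250,238:280]=255
dk=cv2.inRange(im,(0,0,0),(75,75,75))&box; ye=cv2.inRange(h,(20,120,120),(35,255,255))&box
m=cv2.morphologyEx(dk|ye,cv2.MORPH_CLOSE,np.ones((5,5)))
c=max(cv2.findContours(m,cv2.RETR_EXTERNAL,cv2.CHAIN_APPROX_NONE)[0],key=cv2.contourArea)
r=cv2.minAreaRect(c); print(r,cv2.boundingRect(ye))
for z in (104,):
    P=np.array([onz(f,*p,z,True)[:2] for p in c[:,0]],np.float32); q=cv2.minAreaRect(P); print(z,q)
print(sc,np.degrees(ys),f["eye"])
cv2.imwrite("pics/c5.png",cv2.resize(im[110:262,225:295],None,fx=4,fy=4,interpolation=2))
E
```

```text
((258.5613708496094, 184.87094116210938), (34.10039138793945, 114.00438690185547), 0.5305013060569763) (241, 229, 33, 14)
104 ((475.8875427246094, 238.00006103515625), (112.08453369140625, 31.48947525024414), 45.11436080932617)
[472.8  232.65] 46.54815769897798 [428.86224187 184.31113816 374.24340853]
```

View pics/c5.png

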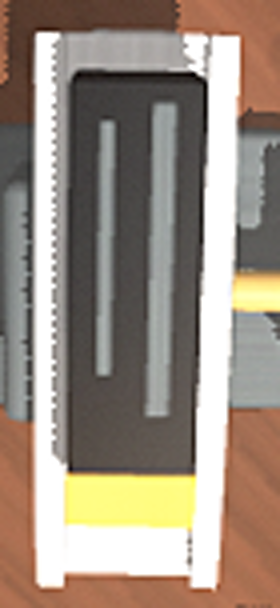

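```bash
python3 - <<'E'
from plan import *
from cell import *
flip=R.from_matrix(np.diag([-1,1,-1.])); c=np.array([476.3,238.5])
g=(R.from_euler("z",45.3,degrees=True)*flip).as_quat()
movel([*c,150],g,v=120); movel([*c,95],v=100); movel([*c,79],v=40); print("down",get_contact_force())
close_gripper(60); dwell(.2); print("w",get_width(),get_contact_force(),get_tcp_pos())
movel([*c,230],v=80); dwell(.2); print("w",get_width(),get_contact_force(),get_time_s())
f=grab_frame("wrist"); cv2.imwrite("pics/w6.png",f["pixels"])
E
```

```text
down [0.62843728 0.52136162 0.19184235]
w 31.04391688398178 [-0.71556344  0.34367405  3.95583691] [476.58229    238.64417821  79.34264172]
w 31.056826096464782 [ 0.31066476  0.52755512 -4.27248501] 22.4083
```

View pics/w6.png

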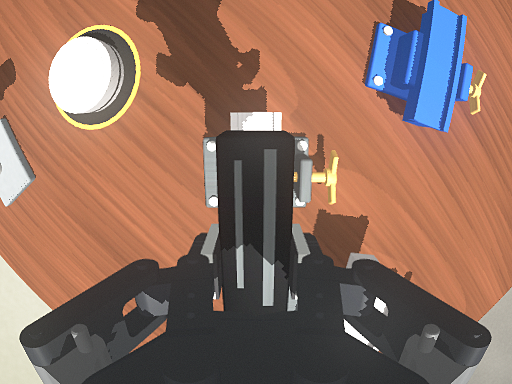

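The stub is held straight between the fingers (tail end at (255,135), scratches up), width 31 mm, and it's clear of the carrier. Next I move it to the focus point from the robot side.

```bash
python3 - <<'E'
from plan import *
from cell import *
ring=np.array([546.3,-7.6]); focus=np.array([*ring,200.])
flip=R.from_matrix(np.diag([-1,1,-1.])); e=F*flip; end=focus+e.apply([0,0,8])
back=np.array([-np.cos(yf),-np.sin(yf),0])
g=get_tcp_rot()
movel([440,180,290],v=120)
move_to(end+back*90+[0,0,70],e.as_quat()); print(get_time_s(),get_tcp_pos(),get_joint_pos())
movel(end,e.as_quat(),v=60); dwell(.5)
print(get_time_s(),get_tcp_pos()-end,(R.from_quat(get_tcp_rot())*e.inv()).magnitude(),get_width(),get_contact_force(),get_joint_pos())
for n in("top","side","wrist"):
    f=grab_frame(n); pickle.dump(f,open(n+"F.pkl","wb")); cv2.imwrite(f"pics/{n}F.png",f["pixels"])
    if n!="wrist": print(n,proj(f,focus),proj(f,focus+F.apply([55,0,0])),proj(f,focus+F.apply([-55,0,0])))
s=cv2.imread("pics/sideF.png")[140:290,230:400]; t=cv2.imread("pics/topF.png")[85:235,220:370]
cv2.imwrite("pics/F.png",np.hstack([cv2.resize(s,(400,353),interpolation=2),cv2.resize(t,(353,353),interpolation=2)]))
E
```

```text
24.5917 [462.51662814  13.60415723 262.70163274] [-0.96109237 -0.1816309   0.63011657  2.26449987  0.52554535  0.71304533
  0.65985384]
27.1417 [-0.0043835   0.0238294   0.01230191] 8.136069969765991e-05 30.785442598753875 [ 0.74018746 -0.49101143 -2.98962513] [-0.8408691   0.16330949  0.77422936  2.20384621  0.07080589  0.40805788
  1.1700401 ]
top (np.float64(277.3608461882785), np.float64(175.75222377377915)) (np.float64(281.89564822189215), np.float64(158.70258729236184)) (np.float64(272.947904135161), np.float64(192.34369949014172))
side (np.float64(280.20177140925347), np.float64(194.4977302965635)) (np.float64(296.40415543339134), np.float64(187.25594202245958)) (np.float64(264.1763752352765), np.float64(201.66041240110343))
```

View pics/F.png

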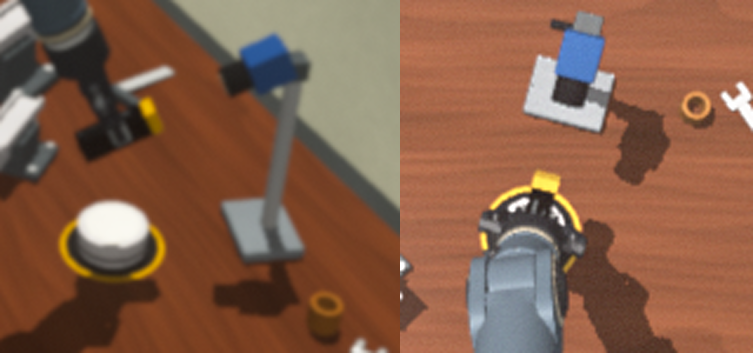

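The side view shows the band at (294,189) and the tail at (264,202), against predicted positions of (294,188) and (264,202). The top view has the band at (282,162), on the line to the lens. The lamp stands inside the ring and everything is clear of the stand.

```bash
python3 - <<'E'
from cell import *
import numpy as np
print(get_time_s(),get_width(),abs(np.array(get_qd())).max()); job_done()
E
```

```text
27.2917 31.04820858336798 0.0025116982013557924
the job is handed in; nothing more can be done
```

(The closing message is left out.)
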